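# Stepped stack of fruit trays

### The job

Build a stepped stack on the tray that lies on the wooden stacking stand. First lay the other flat-topped tray with end lips on it, squared up with it but shifted lengthwise away from the stand's upright stop by one lip, so that the bottom tray's lip at the stop end is left clear; then lay the tray with the raised clear lid on top, shifted back so that it is straight above the bottom tray. Keep every tray level on the way, leave the bottom tray where it is, and let go of the stack.

Things in the scene. Friction and masses are not known exactly. Their poses are not given: they have to be found in the camera images.
- stand: Fixed stacking stand: wooden board 190 x 90 x 12 mm on the table, with a dark steel upright stop (6 mm thick, 80 wide, top 52 mm above the table) across its +x end, inner face 89 mm from the centre. Origin: centre of the board's underside; x along the board towards the stop, z up. May be turned up to a quarter turn either way.
- bottom_tray: White tray lying centred on the stand, flat clear lid flush with the rim over fruit slices. 164 x 64 x 32 mm overall: foot 120 x 64 and, level with the rim, a flat lip 22 long and 5 thick at each short end. Firm, loose, 0.22 kg. Origin: centre of the foot's underside, 12 mm above the table; x lengthwise to the stop, y across, z up.
- flat_tray: The other flat-topped tray, same shape, size and axes as the bottom one, 0.14-0.28 kg, on the table. Take it across its 64 mm width. Stacked: origin 32 mm above the bottom tray's and 22 mm along -x of it; either way round will do. Not wanted: a short tray (85 mm long) and a deep punnet (62 mm high), both without end lips.
- domed_tray: The tray with the raised lid, on the table: same tray, size and axes as the bottom one, 0.14-0.28 kg, but a rounded clear lid 100 x 48 mm stands 14 mm above the rim (46 mm in all) over two domed fruit halves. Take it across its 64 mm width below the lid. Stacked: origin 64 mm above the bottom tray's; either way round will do.

How it is judged:
By the outcome, as a careful person would: the job done as asked, in the order asked, and still so for the second after the job is handed in, with the robot touching nothing.
It also fails if it takes over 64 s, if anything falls off the work surface, if the arm or the gripper's body presses on something with over 40 N, if the wrist force passes 120 N, or if a joint passes its speed limit or range.

### The arm

A 7-joint arm with a two-finger parallel gripper is mounted at the origin on the work surface. World frame = base frame: x ahead of the robot, y to its left, z up, the work surface at z = 0. Lengths are in m, angles in rad, forces in N, time in s.
With the tool pointing down it reaches from about 0.4 to 0.85 m from the base axis. Payload 10.4 kg.
Tool frame: the origin (TCP) lies where the fingers leave the gripper's body, on its centre line; the fingertips stand 70 mm ahead of it and the grasp point (between the pads) lies r.grip_depth ahead of it (r.grip_depth is the distance from the TCP to the grasp point, in m); z points along the fingers, y is the direction in which the jaws open and shut (so a half turn about z gives the same grasp; the last joint's range is limited). The gripper opens to 87 mm and grips with 3 to 60 N. Pads are 19 mm wide; open, the fingers measure 117 mm over their backs; the gripper's body (75 mm by 190 mm) begins 51 mm behind the grasp point.
Start: joints at [1.116, 0.332, -0.065, 1.46, 0.022, 1.35, -0.088], TCP at [0.262, -0.568, 0.292] pointing down, gripper open.
Joint ranges: [-2.6, 2.6], [-0.5, 2.12], [-1.47, 1.34], [0.16, 2.42], [-1.27, 4.41], [0.06, 2.06], [-2.6, 2.6]. Speed limits (rad/s): [2.22, 2.22, 2.79, 2.79, 3.14, 3.14, 3.14].

### API

Orientations are given as a unit quaternion [x, y, z, w].
In Python, from bench import monitor, viewer, workorder, nets, r gives the robot as it stands.
- The arm moves only by the tool drive_tool, never from a script. Its argument "plan" is a list of rows, each an object of numbers: "rx", "ry", "rz": the turn, a rotation vector about the tool's x, y, z in units of 360 degrees (1.0 is 360 degrees); "x", "y", "z": the shift along the tool's x, y, z in units of 1000 mm (1.0 is 1000 mm); "fingers": the opening, from 0 (shut) to 1 (fully open). In form: [{"rx": .., "ry": .., "rz": .., "x": .., "y": .., "z": .., "fingers": ..}, ...]. A call has 1 to 12 rows; each row is the pose to reach, as a shift and turn from the pose commanded when the call began, along the tool's axes at that moment, turning the shorter way round; what a row does not reach only later rows make up. A row lasts 1/8 s, in which the tool goes at most 62.5 mm and 10.7 degrees, less where a joint would pass 70% of its speed; a pose out of reach is approached as far as the arm can. A call with a number of a shift or a turn outside -1 to 1 is refused whole. A call with a gripper value outside its range is refused whole. The fingers move at their own pace and stop on an object; "squeeze" is the grip in N (left out, the last holds). Time passes only in rows, so rows that repeat a pose let the fingers close. It gives the time, the measured TCP pose, the force and the opening at its end, in the units of the state.
- monitor.read_state(): the state, without advancing time (a new reading comes with each control period).
- viewer.camera(name): name is "scene" or "top" or "wrist"; returns a dict with "color" (384x512x3 uint8, red, green, blue), "depth" (384x512 float32, m along the optical axis (not along the pixel's ray), 0 where there is no reading), "camera_matrix" (3x3 intrinsics, pixels), "xyz" and "rotation" of the camera in the world. Camera axes: x right, y down, z forward; pixel columns grow to the right and rows downward; lengths in m; the calibration is good to about 2 mm. A picture is of the moment at which its call begins.
- workorder.close_job(): hands the job in, once; it reports no verdict.
Trained networks look in the newest picture that a camera, given by its name, has taken for a name from the list of things; names that differ only in an ending like _2 or _b are one class to them, and where a whole thing is asked for, a point or a joint stands for the part that bears it (a point fixed in the world has none). Each returns a list of dicts, best first, with "confidence" (0 to 1); they miss things now and then, are a little off and sometimes report something else, mostly with a low value. They report only what shows in the picture. A call takes as long as a camera call.
- nets.find_in(label, camera): "centre" ([x, y, z] in m, in world coordinates, good to about 4 mm: the middle of the surface that is visible of it).
- nets.regions_of(label, camera): "region" (384x512 bool, what is visible of it).
The state is a dict: "time": time; "joint_positions": joint angles; "joint_vel": joint speeds; "joint_torque": joint torques, N m; "ee_pos": TCP position; "eef_rot": TCP orientation; "ft_force": force on the tool from outside, world axes, zero at the start; "torque": the same for the moment, N m; "width": finger opening in m.
Only numpy, scipy, OpenCV 4.12 (cv2) and the standard library are available. Lean on these libraries where they do the work, as an engineer would, in place of code of your own. Each camera call takes 0.05 s, during which the arm holds its last target.

## Working session

There is one attempt and no reset: what is moved stays moved. The work goes in short steps, Python scripts to look and compute and a tool call to move; the robot and the scene stay as the last step left them, time stands still between calls to the robot, and variables do not carry over. Pictures are saved under pics/ and viewed, and the job is handed in when it is done.

Besides the shell and the picture viewer there is one more tool, called after ">>>" by a JSON object that holds its "fn" and its "kwargs", one argument or row to a line. drive_tool: Moves the arm, as the interface text tells. Its arguments: {"type":"object","properties":{"plan":{"type":"array","items":{"type":"object","properties":{"rx":{"type":"number","minimum":-1,"maximum":1},"ry":{"type":"number","minimum":-1,"maximum":1},"rz":{"type":"number","minimum":-1,"maximum":1},"x":{"type":"number","minimum":-1,"maximum":1},"y":{"type":"number","minimum":-1,"maximum":1},"z":{"type":"number","minimum":-1,"maximum":1},"fingers":{"type":"number"}}}},"squeeze":{"type":"number"}},"required":["plan"]}

```bash
mkdir -p pics; ls
cat > h.py <<'E'
import numpy as np,cv2
from bench import monitor, viewer, workorder, nets, r
def pts(c):
    d=c['depth'];K=np.array(c['camera_matrix']);v,u=np.mgrid[:384,:512]
    p=np.stack([(u-K[0,2])/K[0,0]*d,(v-K[1,2])/K[1,1]*d,d],-1)
    w=p@np.array(c['rotation']).T+np.array(c['xyz']); w[d==0]=np.nan
    return w
def save(c,n): cv2.imwrite('pics/'+n,cv2.cvtColor(c['color'],cv2.COLOR_RGB2BGR))
E
python3 - <<'E'
from h import *
print(monitor.read_state(), r.grip_depth)
for n in ['top','scene']:
    c=viewer.camera(n);save(c,n+'0.png');print(n,c['xyz'],c['rotation'])
    for l in ['stand','bottom_tray','flat_tray','domed_tray']:
        print(l,[(np.round(d['centre'],3),round(d['confidence'],2)) for d in nets.find_in(l,n)])
    np.savez(n+'0.npz',**{k:np.array(c[k]) for k in c})
E
```

```text
pics
{'time': 0.0, 'joint_positions': array([ 1.11639744,  0.33284125, -0.06471222,  1.460949  ,  0.02159512,
        1.3499144 , -0.08849219]), 'joint_vel': array([-9.47160372e-05,  1.82398262e-03,  3.22689202e-04,  8.42025525e-04,
        1.45517644e-03, -1.64789305e-04, -2.64160539e-04]), 'joint_torque': array([-9.48494267e-05, -6.23249316e+01,  2.43053329e-02, -3.89891768e+01,
       -6.13532471e-02,  3.97602143e-02,  1.56516517e-04]), 'ee_pos': array([ 0.26144703, -0.56736096,  0.29146936]), 'eef_rot': array([ 9.76779636e-01,  2.14245284e-01, -1.80315009e-04, -6.84964284e-04]), 'ft_force': array([-0.03350681, -0.21070559, -0.14155294]), 'torque': array([ 0.02946369,  0.00912768, -0.01305371]), 'width': 0.08722517420805122} 0.051
top [0.36906521 0.06555274 0.99866556] [-0.69684271  0.71205258 -0.0545102   0.06648311]
stand [(array([ 0.532, -0.007,  0.015]), 0.62)]
bottom_tray [(array([0.526, 0.003, 0.044]), 0.78)]
flat_tray [(array([ 0.478, -0.426,  0.029]), 0.85)]
domed_tray [(array([0.534, 0.26 , 0.033]), 0.78)]
scene [1.20510729 0.70071739 0.65869395] [ 0.35463327  0.80232666 -0.44016109 -0.191743  ]
stand [(array([0.578, 0.012, 0.015]), 0.91)]
bottom_tray [(array([0.532, 0.014, 0.046]), 0.72)]
flat_tray [(array([ 0.488, -0.419,  0.035]), 0.84)]
domed_tray [(array([0.556, 0.272, 0.028]), 0.82)]
```

View pics/top0.png

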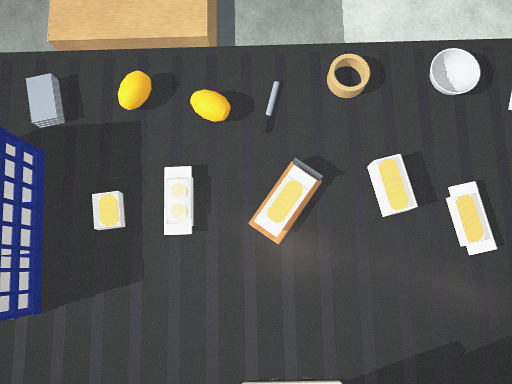

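View pics/scene0.png

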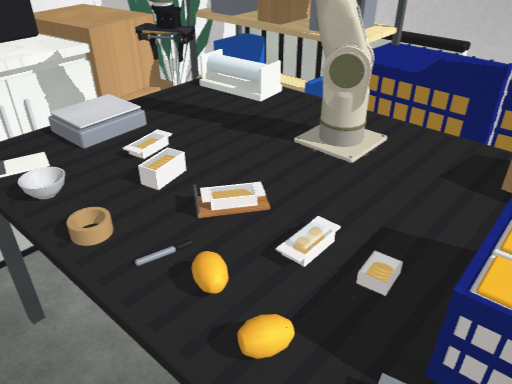

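```bash
sed -i "s/np.array(c\['rotation'\]).T/R_.from_quat(np.array(c['rotation'])).as_matrix().T/; 1a from scipy.spatial.transform import Rotation as R_" h.py
cat > m.py <<'E'
from h import *
cams={n:np.load(n+'0.npz') for n in ['top','scene']}
reg={'stand':(.53,0),'flat':(.48,-.42),'domed':(.54,.265)}
for n,c in cams.items():
    w=pts(c)
    m=(w[...,2]<.003)&(w[...,2]>-.02); print(n,'table z',np.nanmedian(w[...,2][m]))
    for k,(x,y) in reg.items():
        for lo,hi in [(.005,.02),(.022,.040),(.040,.049),(.049,.06)]:
            s=(np.hypot(w[...,0]-x,w[...,1]-y)<.14)&(w[...,2]>lo)&(w[...,2]<hi)
            p=w[s]
            if len(p)<60: continue
            (cx,cy),sz,a=cv2.minAreaRect((p[:,:2]*1000).astype(np.float32))
            print(k,lo,hi,len(p),'rect',np.round([cx,cy],1),np.round(sz,1),round(a,1),'zmed',round(np.median(p[:,2])*1000,1))
E
python3 m.py
```

```text
top table z 0.00010832214885747593
stand 0.005 0.02 957 rect [538.8  20.3] [229. 254.] 84.8 zmed 11.8
stand 0.022 0.04 100 rect [528.2   0.8] [ 77.7 174.9] 53.8 zmed 35.3
stand 0.04 0.049 1882 rect [531.1   0.8] [ 79.  180.7] 52.7 zmed 44.0
stand 0.049 0.06 92 rect [543.3 -25. ] [ 77.1 145.3] 65.1 zmed 51.4
flat 0.005 0.02 173 rect [ 481.6 -408.3] [259.7 202.7] 25.1 zmed 11.9
flat 0.022 0.04 2036 rect [ 464.7 -378.1] [164.1 176. ] 11.3 zmed 31.4
domed 0.005 0.02 145 rect [552.7 274.6] [239.3 276.8] 41.9 zmed 9.6
domed 0.022 0.04 1115 rect [532.5 316.3] [164.5 176.8] 0.7 zmed 32.0
domed 0.04 0.049 782 rect [532.3 260. ] [98.8 45.7] 0.6 zmed 45.8
scene table z -0.0001690991609273329
stand 0.005 0.02 703 rect [532.5   2.4] [ 91.3 189.9] 53.5 zmed 11.6
stand 0.022 0.04 297 rect [536.5  -1.9] [ 78.4 177.7] 54.3 zmed 31.0
stand 0.04 0.049 893 rect [535.5  -1.9] [ 72.3 180. ] 54.9 zmed 43.4
flat 0.005 0.02 142 rect [ 486.8 -414.8] [232.6  52.1] 0.5 zmed 11.7
flat 0.022 0.04 528 rect [ 480.1 -433.6] [169.4  70.6] 12.4 zmed 31.2
domed 0.005 0.02 156 rect [526.7 324.3] [114.9 129.7] 17.3 zmed 12.1
domed 0.022 0.04 869 rect [535.7 314.6] [180.5 167.7] 89.9 zmed 31.5
domed 0.04 0.049 586 rect [538.3 258.4] [ 48.2 101. ] 89.8 zmed 45.2
```

```bash
cat >> h.py <<'E'
def comp(c,x,y,lo,hi,rad=.12,wht=True):
    w=pts(c);col=c['color'].astype(int)
    s=(np.hypot(w[...,0]-x,w[...,1]-y)<rad)&(w[...,2]>lo)&(w[...,2]<hi)
    if wht: s&=(col.max(-1)>120)
    n,l,st,ce=cv2.connectedComponentsWithStats(s.astype(np.uint8),connectivity=4)
    i=1+np.argmax(st[1:,4]); 
    p=w[l==i]
    rc=cv2.minAreaRect((p[:,:2]*1000).astype(np.float32))
    (cx,cy),sz,a=rc
    if sz[0]<sz[1]: a+=90; sz=sz[::-1]
    a=(a+90)%180-90
    # refined by percentile extents
    t=np.radians(a);U=np.array([np.cos(t),np.sin(t)]);V=np.array([-U[1],U[0]])
    q=p[:,:2]*1000
    e=[np.percentile(q@U,[.5,99.5]),np.percentile(q@V,[.5,99.5])]
    ctr=U*e[0].mean()+V*e[1].mean()
    return dict(n=len(p),rect=np.round([cx,cy],1),size=np.round(sz,1),ang=round(a,2),pctr=np.round(ctr,1),psize=np.round([np.ptp(e[0]),np.ptp(e[1])],1),z=round(float(np.median(p[:,2]))*1000,1))
E
python3 - <<'E'
from h import *
for n in ['top','scene']:
    c=np.load(n+'0.npz')
    for k,x,y,lo,hi in [('bottom',.53,0,.039,.049),('flat',.48,-.425,.026,.038),('domed',.534,.26,.026,.052),('punnet',.55,-.26,.05,.07)]:
        print(n,k,comp(c,x,y,lo,hi))
    s=comp(c,.532,0,.007,.017,wht=False,rad=.12);print('board',s)
    w=pts(c);m=(np.hypot(w[...,0]-.58,w[...,1]+.07)<.07)&(w[...,2]>.0485)&(w[...,2]<.056)
    print('stop',m.sum(),np.nanmedian(w[m],0))
E
```

```text
top bottom {'n': 1872, 'rect': array([524.3,   4.5]), 'size': array([165.3,  64. ]), 'ang': -36.71, 'pctr': array([523.8,   4.8]), 'psize': array([162.6,  63.3]), 'z': 43.9}
top flat {'n': 1987, 'rect': array([ 475.4, -431.4]), 'size': array([164.1,  67.2]), 'ang': 11.31, 'pctr': array([ 475.7, -431.5]), 'psize': array([162.2,  65.7]), 'z': 31.4}
top domed {'n': 1847, 'rect': array([533.2, 260.6]), 'size': array([164.5,  65.3]), 'ang': 0.73, 'pctr': array([532.8, 260.3]), 'psize': array([162.7,  64.3]), 'z': 34.4}
top punnet {'n': 1616, 'rect': array([ 555.6, -249.2]), 'size': array([129.6,  66.3]), 'ang': 12.84, 'pctr': array([ 555.5, -248.7]), 'psize': array([128.9,  64.4]), 'z': 61.5}
board {'n': 884, 'rect': array([525.6,   2.9]), 'size': array([189.,  90.]), 'ang': -36.02, 'pctr': array([525. ,   3.4]), 'psize': array([186.9,  89.7]), 'z': 11.9}
stop 88 [ 0.59838913 -0.05289262  0.05144413]
scene bottom {'n': 898, 'rect': array([528. ,   2.3]), 'size': array([163.9,  69.9]), 'ang': -36.83, 'pctr': array([528.4,   2.5]), 'psize': array([161.7,  67.4]), 'z': 43.4}
scene flat {'n': 489, 'rect': array([ 480.1, -433.5]), 'size': array([169.3,  68.3]), 'ang': 11.99, 'pctr': array([ 480.3, -433.8]), 'psize': array([166. ,  66.9]), 'z': 31.4}
scene domed {'n': 1334, 'rect': array([535.8, 258.2]), 'size': array([167.6,  64.9]), 'ang': 0.83, 'pctr': array([536.6, 258.6]), 'psize': array([164.3,  62.8]), 'z': 33.4}
scene punnet {'n': 618, 'rect': array([ 559.5, -250.1]), 'size': array([134.7,  67.4]), 'ang': 13.14, 'pctr': array([ 560.9, -249.9]), 'psize': array([130.5,  66. ]), 'z': 61.0}
board {'n': 611, 'rect': array([534.3,  10.5]), 'size': array([187.1,  90.7]), 'ang': -41.53, 'pctr': array([535.8,  10.7]), 'psize': array([184.7,  84.7]), 'z': 11.6}
stop 42 [ 0.6064545  -0.05372352  0.05155895]
```

```bash
cat >> h.py <<'E'
def to(x,y,z,yaw):
    """mm,deg -> row"""
    s=monitor.read_state();R0=R_.from_quat(s['eef_rot']);t=np.radians(yaw)
    R1=R_.from_matrix(np.array([[np.cos(t),np.sin(t),0],[np.sin(t),-np.cos(t),0],[0,0,-1.]]))
    d=R0.inv().apply(np.array([x,y,z])/1000-s['ee_pos']); v=(R0.inv()*R1).as_rotvec()/2/np.pi
    print('row x,y,z',np.round(d,4),'rx,ry,rz',np.round(v,4))
def st():
    s=monitor.read_state();M=R_.from_quat(s['eef_rot']).as_matrix()
    print('t',round(s['time'],2),'tcp',np.round(s['ee_pos']*1000,1),'yaw',round(np.degrees(np.arctan2(M[1,0],M[0,0])),2),'tilt',np.round(M[:2,2],4),'F',np.round(s['ft_force'],1),'w',round(s['width']*1000,1),'q',np.round(s['joint_positions'],2))
E
python3 -c "
from h import *
st();to(475.5,-431.5,290,11.5);to(475.5,-431.5,180,11.5)"
```

```text
t 0.5 tcp [ 261.6 -567.7  292.3] yaw 24.74 tilt [ 0.0001 -0.0001] F [-0.2 -1.3 -0.1] w 86.9 q [ 1.12  0.33 -0.06  1.46  0.02  1.35 -0.09]
row x,y,z [ 0.2513 -0.0341  0.0023] rx,ry,rz [ 0.     -0.      0.0368]
row x,y,z [ 0.2513 -0.0341  0.1123] rx,ry,rz [ 0.     -0.      0.0368]
```

>>> {"fn": "drive_tool", "kwargs": {
  "plan": [
    {"x": 0.06,"y": -0.008,"z": 0.01,"rz": 0.01,"fingers": 1},
    {"x": 0.12,"y": -0.016,"z": 0.03,"rz": 0.02},
    {"x": 0.18,"y": -0.024,"z": 0.05,"rz": 0.03},
    {"x": 0.23,"y": -0.031,"z": 0.06,"rz": 0.0368},
    {"x": 0.2513,"y": -0.0341,"z": 0.072,"rz": 0.0368},
    {"x": 0.2513,"y": -0.0341,"z": 0.072,"rz": 0.0368},
    {"x": 0.2513,"y": -0.0341,"z": 0.072,"rz": 0.0368},
    {"x": 0.2513,"y": -0.0341,"z": 0.072,"rz": 0.0368}
  ]
}}

```text
validation failed for argument at $.pl...
```

Run:
```python
from h import *
st()
c=viewer.camera('wrist');save(c,'w1.png');print(c['xyz'])
print(comp(c,.48,-.43,.024,.04,wht=False))
to(475.5,-431.5,75,11.5)
```

```text
t 0.5 tcp [ 261.6 -567.7  292.3] yaw 24.74 tilt [ 0.0001 -0.0001] F [-0.2 -1.3 -0.1] w 86.9 q [ 1.12  0.33 -0.06  1.46  0.02  1.35 -0.09]
[ 0.33275339 -0.53462061  0.38414938]
{'n': 23, 'rect': array([ 403.4, -475.8]), 'size': array([10.9,  1.8]), 'ang': -78.78, 'pctr': array([ 403.5, -475.9]), 'psize': array([10.8,  1.8]), 'z': 30.4}
row x,y,z [ 0.2512 -0.0342  0.2173] rx,ry,rz [ 0.     -0.      0.0368]
```

View pics/w1.png

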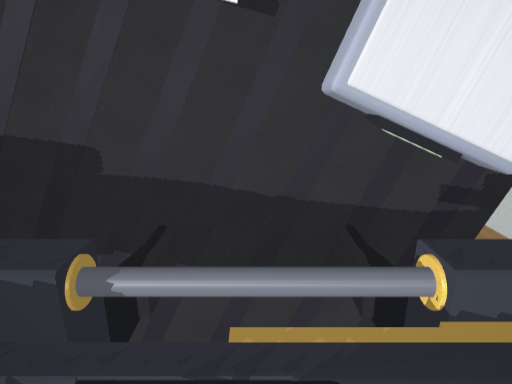

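>>> {"fn": "drive_tool", "kwargs": {
  "plan": [
    {"rx": 0,"ry": 0,"rz": 0.01,"x": 0.06,"y": -0.008,"z": 0.01,"fingers": 1},
    {"rx": 0,"ry": 0,"rz": 0.02,"x": 0.12,"y": -0.016,"z": 0.03,"fingers": 1},
    {"rx": 0,"ry": 0,"rz": 0.03,"x": 0.16,"y": -0.024,"z": 0.04,"fingers": 1},
    {"rx": 0,"ry": 0,"rz": 0.0368,"x": 0.16,"y": -0.0341,"z": 0.04,"fingers": 1},
    {"rx": 0,"ry": 0,"rz": 0.0368,"x": 0.16,"y": -0.0341,"z": 0.04,"fingers": 1},
    {"rx": 0,"ry": 0,"rz": 0.0368,"x": 0.16,"y": -0.0341,"z": 0.04,"fingers": 1}
  ],
  "squeeze": 20
}}

```text
time: 1.3
ee_pos: [0.3921, -0.4706, 0.2526]
eef_rot: [0.995, 0.1, 0.0, 0.0]
ft_force: [0.1, 0.6, 0.3]
width: 0.0875
```

Run:
```python
from h import *
st()
c=viewer.camera('wrist');save(c,'w2.png');print(c['xyz'])
print(comp(c,.48,-.43,.024,.04,wht=False))
to(475.5,-431.5,75,11.5)
```

```text
t 1.3 tcp [ 392.1 -470.6  252.6] yaw 11.47 tilt [ 0.0002 -0.0008] F [0.1 0.6 0.3] w 87.5 q [ 0.89  0.33 -0.12  1.55  0.04  1.27 -0.6 ]
[ 0.46886569 -0.45472912  0.34449019]
{'n': 11612, 'rect': array([ 470.3, -435.2]), 'size': array([147.5,  64.2]), 'ang': 11.39, 'pctr': array([ 470.1, -435.4]), 'psize': array([146.2,  63.3]), 'z': 31.4}
row x,y,z [ 0.0895 -0.0219  0.1775] rx,ry,rz [ 0.0001 -0.     -0.0001]
```

View pics/w2.png

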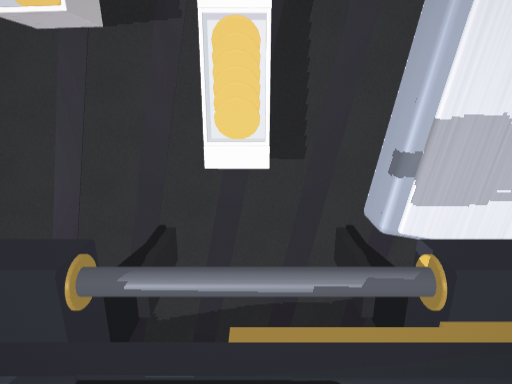

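Run:
```python
from h import *
to(478.4,-433.6,75,11.4)
```

```text
row x,y,z [ 0.092  -0.0193  0.1775] rx,ry,rz [ 0.0001 -0.      0.0001]
```

>>> {"fn": "drive_tool", "kwargs": {
  "plan": [
    {"rx": 0,"ry": 0,"rz": 0,"x": 0.05,"y": -0.012,"z": 0.02,"fingers": 1},
    {"rx": 0,"ry": 0,"rz": 0,"x": 0.092,"y": -0.0193,"z": 0.05,"fingers": 1},
    {"rx": 0,"ry": 0,"rz": 0,"x": 0.092,"y": -0.0193,"z": 0.09,"fingers": 1},
    {"rx": 0,"ry": 0,"rz": 0,"x": 0.092,"y": -0.0193,"z": 0.12,"fingers": 1},
    {"rx": 0,"ry": 0,"rz": 0,"x": 0.092,"y": -0.0193,"z": 0.15,"fingers": 1},
    {"rx": 0,"ry": 0,"rz": 0,"x": 0.092,"y": -0.0193,"z": 0.17,"fingers": 1},
    {"rx": 0,"ry": 0,"rz": 0,"x": 0.092,"y": -0.0193,"z": 0.1775,"fingers": 1},
    {"rx": 0,"ry": 0,"rz": 0,"x": 0.092,"y": -0.0193,"z": 0.1775,"fingers": 1},
    {"rx": 0,"ry": 0,"rz": 0,"x": 0.092,"y": -0.0193,"z": 0.1775,"fingers": 1}
  ]
}}

```text
time: 2.48
ee_pos: [0.4795, -0.433, 0.076]
eef_rot: [0.995, 0.1, 0.001, 0.001]
ft_force: [0.5, -0.2, 0.8]
width: 0.087
```

Run:
```python
from h import *
st()
```

```text
t 2.48 tcp [ 479.5 -433.    76. ] yaw 11.49 tilt [ 0.0015 -0.0013] F [ 0.5 -0.2  0.8] w 87.0 q [ 0.77  0.57 -0.14  1.6   0.09  0.97 -0.77]
```

>>> {"fn": "drive_tool", "kwargs": {
  "plan": [
    {"rx": 0,"ry": 0,"rz": 0,"x": -0.001,"y": 0,"z": 0,"fingers": 0.7},
    {"rx": 0,"ry": 0,"rz": 0,"x": -0.001,"y": 0,"z": 0,"fingers": 0.5},
    {"rx": 0,"ry": 0,"rz": 0,"x": -0.001,"y": 0,"z": 0,"fingers": 0.5},
    {"rx": 0,"ry": 0,"rz": 0,"x": -0.001,"y": 0,"z": 0,"fingers": 0.5},
    {"rx": 0,"ry": 0,"rz": 0,"x": -0.001,"y": 0,"z": 0,"fingers": 0.5}
  ],
  "squeeze": 25
}}

```text
time: 3.1
ee_pos: [0.4781, -0.4329, 0.0751]
eef_rot: [0.995, 0.1, 0.0, 0.0]
ft_force: [0.5, -0.3, 2.4]
width: 0.0639
```

Run:
```python
from h import *
st()
```

```text
t 3.1 tcp [ 478.1 -432.9   75.1] yaw 11.49 tilt [ 0.0004 -0.0006] F [ 0.5 -0.3  2.4] w 63.9 q [ 0.77  0.57 -0.14  1.6   0.09  0.97 -0.77]
```

>>> {"fn": "drive_tool", "kwargs": {
  "plan": [
    {"rx": 0,"ry": 0,"rz": 0,"x": 0,"y": 0,"z": -0.02,"fingers": 0.5},
    {"rx": 0,"ry": 0,"rz": 0,"x": 0,"y": 0,"z": -0.05,"fingers": 0.5},
    {"rx": 0,"ry": 0,"rz": 0,"x": 0,"y": 0,"z": -0.09,"fingers": 0.5},
    {"rx": 0,"ry": 0,"rz": 0,"x": 0,"y": 0,"z": -0.13,"fingers": 0.5},
    {"rx": 0,"ry": 0,"rz": 0,"x": 0,"y": 0,"z": -0.16,"fingers": 0.5},
    {"rx": 0,"ry": 0,"rz": 0,"x": 0,"y": 0,"z": -0.16,"fingers": 0.5},
    {"rx": 0,"ry": 0,"rz": 0,"x": 0,"y": 0,"z": -0.16,"fingers": 0.5}
  ]
}}

```text
time: 3.98
ee_pos: [0.4775, -0.4322, 0.2339]
eef_rot: [0.995, 0.1, -0.0, -0.0]
ft_force: [0.8, 0.5, -2.0]
width: 0.0637
```

Run:
```python
from h import *
st()
c=viewer.camera('wrist');save(c,'w3.png');np.savez('w3.npz',**{k:np.array(c[k]) for k in c})
s=np.array([.804,-.595])
b=np.array([524,4.7])+s*110
to(b[0],b[1],235,143.5)
```

```text
t 3.98 tcp [ 477.5 -432.2  233.9] yaw 11.5 tilt [-0.0011  0.0009] F [ 0.8  0.5 -2. ] w 63.7 q [ 0.78  0.41 -0.15  1.48  0.06  1.26 -0.75]
row x,y,z [ 0.2063 -0.337  -0.0014] rx,ry,rz [-4.000e-04 -2.000e-04 -3.667e-01]
```

View pics/w3.png

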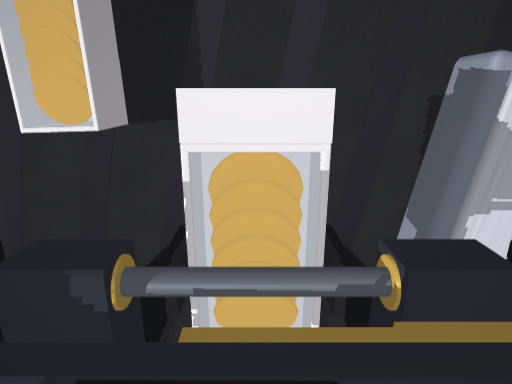

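Run:
```python
from h import *
s=np.array([.804,-.595])
b=np.array([524,4.7])+s*190
to(b[0],b[1],240,143.5);print(b)
c=np.load('w3.npz');w=pts(c)
# lip end: points with z near top of tray, in tool frame
d=(w[...,:2]*1000-np.array([477.5,-432.2]));t=np.radians(11.5);a=d@[np.cos(t),np.sin(t)];l=d@[-np.sin(t),np.cos(t)]
z=w[...,2]*1000
m=(z>185)&(z<198)&(a>55);print(m.sum(),np.percentile(a[m],[50,99,99.9]),np.percentile(l[m],[.5,99.5]),np.median(z[m]))
```

```text
row x,y,z [ 0.2599 -0.2776 -0.0065] rx,ry,rz [-4.000e-04 -2.000e-04 -3.667e-01]
[ 676.76 -108.35]
10110 [68.63206901 81.11194486 81.1409074 ] [-31.15156854  32.09759473] 190.1008640940737
```

>>> {"fn": "drive_tool", "kwargs": {
  "plan": [
    {"rx": 0,"ry": 0,"rz": -0.025,"x": 0.02,"y": -0.021,"z": -0.001,"fingers": 0.5},
    {"rx": 0,"ry": 0,"rz": -0.05,"x": 0.04,"y": -0.042,"z": -0.002,"fingers": 0.5},
    {"rx": 0,"ry": 0,"rz": -0.078,"x": 0.06,"y": -0.064,"z": -0.003,"fingers": 0.5},
    {"rx": 0,"ry": 0,"rz": -0.106,"x": 0.08,"y": -0.085,"z": -0.003,"fingers": 0.5},
    {"rx": 0,"ry": 0,"rz": -0.134,"x": 0.1,"y": -0.107,"z": -0.004,"fingers": 0.5},
    {"rx": 0,"ry": 0,"rz": -0.162,"x": 0.12,"y": -0.128,"z": -0.004,"fingers": 0.5},
    {"rx": 0,"ry": 0,"rz": -0.19,"x": 0.14,"y": -0.15,"z": -0.005,"fingers": 0.5},
    {"rx": 0,"ry": 0,"rz": -0.218,"x": 0.16,"y": -0.171,"z": -0.005,"fingers": 0.5},
    {"rx": 0,"ry": 0,"rz": -0.246,"x": 0.18,"y": -0.192,"z": -0.006,"fingers": 0.5},
    {"rx": 0,"ry": 0,"rz": -0.274,"x": 0.2,"y": -0.214,"z": -0.006,"fingers": 0.5},
    {"rx": 0,"ry": 0,"rz": -0.3,"x": 0.22,"y": -0.235,"z": -0.006,"fingers": 0.5},
    {"rx": 0,"ry": 0,"rz": -0.32,"x": 0.235,"y": -0.251,"z": -0.006,"fingers": 0.5}
  ]
}}

```text
time: 5.52
ee_pos: [0.6582, -0.1384, 0.239]
eef_rot: [0.446, 0.895, -0.0, -0.001]
ft_force: [0.0, -0.3, -2.4]
width: 0.0638
```

Run:
```python
from h import *
st()
to(677,-108.5,240,143.5)
```

```text
t 5.53 tcp [ 658.2 -138.4  239. ] yaw 127.03 tilt [-0.0024  0.0012] F [ 0.  -0.3 -2.4] w 63.8 q [ 0.55  0.53 -0.59  1.36  0.29  1.33  0.6 ]
row x,y,z [ 0.0125  0.033  -0.001 ] rx,ry,rz [-0.0001 -0.0004 -0.0458]
```

>>> {"fn": "drive_tool", "kwargs": {
  "plan": [
    {"rx": 0,"ry": 0,"rz": -0.023,"x": 0.006,"y": 0.017,"z": 0,"fingers": 0.5},
    {"rx": 0,"ry": 0,"rz": -0.0458,"x": 0.0125,"y": 0.033,"z": -0.001,"fingers": 0.5},
    {"rx": 0,"ry": 0,"rz": -0.0458,"x": 0.0125,"y": 0.033,"z": -0.001,"fingers": 0.5},
    {"rx": 0,"ry": 0,"rz": -0.0458,"x": 0.0125,"y": 0.033,"z": -0.001,"fingers": 0.5},
    {"rx": 0,"ry": 0,"rz": -0.0458,"x": 0.0125,"y": 0.033,"z": -0.001,"fingers": 0.5}
  ]
}}

```text
time: 6.15
ee_pos: [0.6768, -0.1113, 0.2414]
eef_rot: [0.317, 0.948, -0.0, -0.0]
ft_force: [-0.2, 0.2, -2.0]
width: 0.064
```

Run:
```python
from h import *
st()
c=viewer.camera('wrist');save(c,'w4.png');np.savez('w4.npz',**{k:np.array(c[k]) for k in c})
print(comp(c,.53,0,.038,.049,rad=.15))
c=viewer.camera('top');save(c,'t4.png');np.savez('t4.npz',**{k:np.array(c[k]) for k in c})
print(comp(c,.53,0,.038,.049))
```

```text
t 6.15 tcp [ 676.8 -111.3  241.4] yaw 143.0 tilt [-0.0006 -0.0007] F [-0.2  0.2 -2. ] w 64.0 q [ 0.52  0.57 -0.64  1.32  0.34  1.36  0.82]
{'n': 4687, 'rect': array([574.1, -32.8]), 'size': array([64. , 44.1]), 'ang': 53.29, 'pctr': array([574.2, -32.9]), 'psize': array([63.2, 43.7]), 'z': 43.4}
{'n': 1878, 'rect': array([524. ,   4.7]), 'size': array([164.6,  63.9]), 'ang': -36.67, 'pctr': array([523.8,   4.9]), 'psize': array([162.7,  63.4]), 'z': 43.8}
```

View pics/w4.png

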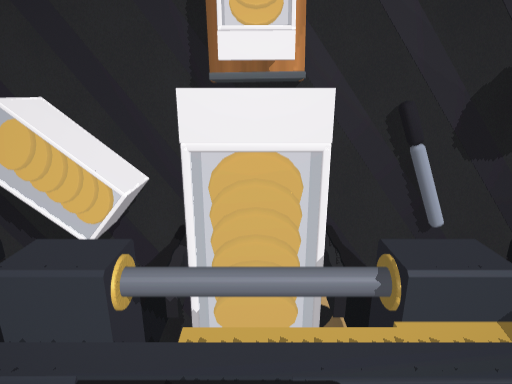

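View pics/t4.png

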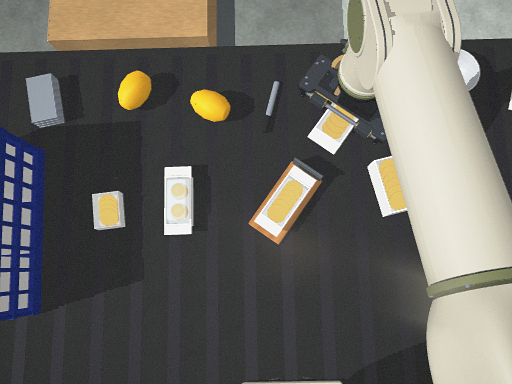

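Run:
```python
from h import *
to(508,16.4,150,143.3)
```

```text
row x,y,z [0.2116 0.0003 0.0917] rx,ry,rz [-0.0001  0.     -0.0007]
```

>>> {"fn": "drive_tool", "kwargs": {
  "plan": [
    {"rx": 0,"ry": 0,"rz": 0,"x": 0.02,"y": 0,"z": 0,"fingers": 0.5},
    {"rx": 0,"ry": 0,"rz": -0.0007,"x": 0.06,"y": 0,"z": 0.005,"fingers": 0.5},
    {"rx": 0,"ry": 0,"rz": -0.0007,"x": 0.1,"y": 0,"z": 0.02,"fingers": 0.5},
    {"rx": 0,"ry": 0,"rz": -0.0007,"x": 0.14,"y": 0,"z": 0.04,"fingers": 0.5},
    {"rx": 0,"ry": 0,"rz": -0.0007,"x": 0.18,"y": 0,"z": 0.06,"fingers": 0.5},
    {"rx": 0,"ry": 0,"rz": -0.0007,"x": 0.2,"y": 0.0003,"z": 0.08,"fingers": 0.5},
    {"rx": 0,"ry": 0,"rz": -0.0007,"x": 0.2116,"y": 0.0003,"z": 0.0917,"fingers": 0.5},
    {"rx": 0,"ry": 0,"rz": -0.0007,"x": 0.2116,"y": 0.0003,"z": 0.0917,"fingers": 0.5},
    {"rx": 0,"ry": 0,"rz": -0.0007,"x": 0.2116,"y": 0.0003,"z": 0.0917,"fingers": 0.5},
    {"rx": 0,"ry": 0,"rz": -0.0007,"x": 0.2116,"y": 0.0003,"z": 0.0917,"fingers": 0.5}
  ]
}}

```text
time: 7.5
ee_pos: [0.5089, 0.0164, 0.1507]
eef_rot: [0.314, 0.949, 0.0, 0.001]
ft_force: [-0.2, 0.1, -1.3]
width: 0.0636
```

Run:
```python
from h import *
st()
to(508,16.4,123,143.3)
to(508,16.4,119.5,143.3)
c=viewer.camera('scene');save(c,'s5.png')
```

```text
t 7.5 tcp [508.9  16.4 150.7] yaw 143.37 tilt [0.0012 0.0001] F [-0.2  0.1 -1.3] w 63.6 q [ 0.54  0.3  -0.75  1.9   0.23  1.04  0.63]
row x,y,z [ 0.0008 -0.0006  0.0277] rx,ry,rz [0.0001 0.0001 0.0002]
row x,y,z [ 0.0008 -0.0006  0.0312] rx,ry,rz [0.0001 0.0001 0.0002]
```

View pics/s5.png

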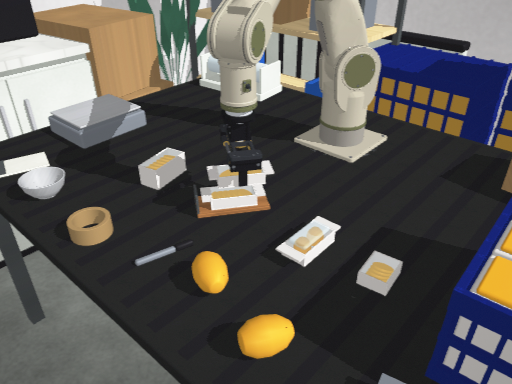

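>>> {"fn": "drive_tool", "kwargs": {
  "plan": [
    {"rx": 0,"ry": 0,"rz": 0,"x": 0.0008,"y": -0.0006,"z": 0.01,"fingers": 0.5},
    {"rx": 0,"ry": 0,"rz": 0,"x": 0.0008,"y": -0.0006,"z": 0.018,"fingers": 0.5},
    {"rx": 0,"ry": 0,"rz": 0,"x": 0.0008,"y": -0.0006,"z": 0.024,"fingers": 0.5},
    {"rx": 0,"ry": 0,"rz": 0,"x": 0.0008,"y": -0.0006,"z": 0.028,"fingers": 0.5},
    {"rx": 0,"ry": 0,"rz": 0,"x": 0.0008,"y": -0.0006,"z": 0.03,"fingers": 0.5},
    {"rx": 0,"ry": 0,"rz": 0,"x": 0.0008,"y": -0.0006,"z": 0.0312,"fingers": 0.5},
    {"rx": 0,"ry": 0,"rz": 0,"x": 0.0008,"y": -0.0006,"z": 0.0312,"fingers": 0.5},
    {"rx": 0,"ry": 0,"rz": 0,"x": 0.0008,"y": -0.0006,"z": 0.0312,"fingers": 0.5}
  ]
}}

```text
time: 8.55
ee_pos: [0.5072, 0.0169, 0.119]
eef_rot: [0.314, 0.95, 0.0, 0.0]
ft_force: [-0.5, -0.4, -1.3]
width: 0.0638
```

Run:
```python
from h import *
st()
to(508,16.4,118.8,143.3)
```

```text
t 8.55 tcp [507.2  16.9 119. ] yaw 143.43 tilt [ 0.0005 -0.    ] F [-0.5 -0.4 -1.3] w 63.8 q [ 0.52  0.34 -0.73  1.92  0.27  0.98  0.6 ]
row x,y,z [-0.001   0.0001  0.0002] rx,ry,rz [0.     0.0001 0.0004]
```

>>> {"fn": "drive_tool", "kwargs": {
  "plan": [
    {"rx": 0,"ry": 0,"rz": 0.0003,"x": -0.0008,"y": 0,"z": 0,"fingers": 0.5},
    {"rx": 0,"ry": 0,"rz": 0.0003,"x": -0.0008,"y": 0,"z": 0.0005,"fingers": 0.5},
    {"rx": 0,"ry": 0,"rz": 0.0003,"x": -0.0008,"y": 0,"z": 0.001,"fingers": 0.5},
    {"rx": 0,"ry": 0,"rz": 0.0003,"x": -0.0008,"y": 0,"z": 0.001,"fingers": 0.5}
  ]
}}

```text
time: 9.05
ee_pos: [0.5077, 0.0167, 0.1189]
eef_rot: [0.315, 0.949, -0.0, 0.0]
ft_force: [-8.0, 0.1, 16.6]
width: 0.0639
```

Run:
```python
from h import *
st()
```

```text
t 9.05 tcp [507.7  16.7 118.9] yaw 143.33 tilt [-0.0001 -0.0006] F [-8.   0.1 16.6] w 63.9 q [ 0.52  0.34 -0.73  1.92  0.28  0.98  0.59]
```

>>> {"fn": "drive_tool", "kwargs": {
  "plan": [
    {"rx": 0,"ry": 0,"rz": 0,"x": 0,"y": 0,"z": -0.0006,"fingers": 0.5},
    {"rx": 0,"ry": 0,"rz": 0,"x": 0,"y": 0,"z": -0.0006,"fingers": 0.78},
    {"rx": 0,"ry": 0,"rz": 0,"x": 0,"y": 0,"z": -0.0006,"fingers": 0.9},
    {"rx": 0,"ry": 0,"rz": 0,"x": 0,"y": 0,"z": -0.0006,"fingers": 1},
    {"rx": 0,"ry": 0,"rz": 0,"x": 0,"y": 0,"z": -0.0006,"fingers": 1},
    {"rx": 0,"ry": 0,"rz": 0,"x": 0,"y": 0,"z": -0.02,"fingers": 1},
    {"rx": 0,"ry": 0,"rz": 0,"x": 0,"y": 0,"z": -0.06,"fingers": 1},
    {"rx": 0,"ry": 0,"rz": 0,"x": 0,"y": 0,"z": -0.12,"fingers": 1},
    {"rx": 0,"ry": 0,"rz": 0,"x": 0,"y": 0,"z": -0.14,"fingers": 1},
    {"rx": 0,"ry": 0,"rz": 0,"x": 0,"y": 0,"z": -0.14,"fingers": 1},
    {"rx": 0,"ry": 0,"rz": 0,"x": 0,"y": 0,"z": -0.14,"fingers": 1}
  ]
}}

```text
time: 10.42
ee_pos: [0.5073, 0.0164, 0.2575]
eef_rot: [0.315, 0.949, -0.0, -0.0]
ft_force: [-0.1, -0.6, 0.5]
width: 0.0871
```

Run:
```python
from h import *
st()
# domed: wrist view pose, tool yaw 180.8, backed off 86 mm (camera looks along tool +x = -x world)
to(535+95,258.5,255,180.8)
```

```text
t 10.43 tcp [507.3  16.4 257.5] yaw 143.33 tilt [-0.0007 -0.0002] F [-0.1 -0.6  0.5] w 87.1 q [ 0.6   0.17 -0.78  1.78  0.13  1.24  0.71]
row x,y,z [0.0462 0.2675 0.0023] rx,ry,rz [-1.000e-04 -1.000e-04 -1.041e-01]
```

>>> {"fn": "drive_tool", "kwargs": {
  "plan": [
    {"rx": 0,"ry": 0,"rz": -0.02,"x": 0.007,"y": 0.04,"z": 0,"fingers": 1},
    {"rx": 0,"ry": 0,"rz": -0.045,"x": 0.017,"y": 0.095,"z": 0.001,"fingers": 1},
    {"rx": 0,"ry": 0,"rz": -0.07,"x": 0.026,"y": 0.15,"z": 0.001,"fingers": 1},
    {"rx": 0,"ry": 0,"rz": -0.09,"x": 0.036,"y": 0.205,"z": 0.002,"fingers": 1},
    {"rx": 0,"ry": 0,"rz": -0.104,"x": 0.044,"y": 0.25,"z": 0.002,"fingers": 1},
    {"rx": 0,"ry": 0,"rz": -0.104,"x": 0.0462,"y": 0.2675,"z": 0.002,"fingers": 1},
    {"rx": 0,"ry": 0,"rz": -0.104,"x": 0.0462,"y": 0.2675,"z": 0.002,"fingers": 1},
    {"rx": 0,"ry": 0,"rz": -0.104,"x": 0.0462,"y": 0.2675,"z": 0.002,"fingers": 1},
    {"rx": 0,"ry": 0,"rz": -0.104,"x": 0.0462,"y": 0.2675,"z": 0.002,"fingers": 1}
  ]
}}

```text
time: 11.55
ee_pos: [0.6304, 0.2572, 0.2558]
eef_rot: [-0.006, 1.0, -0.0, 0.0]
ft_force: [1.0, 0.1, -0.8]
width: 0.0872
```

Run:
```python
from h import *
st()
c=viewer.camera('wrist');save(c,'w6.png');np.savez('w6.npz',**{k:np.array(c[k]) for k in c})
print(comp(c,.535,.26,.024,.052,wht=False)); print(comp(c,.535,.26,.026,.036,wht=False))
c=viewer.camera('top');save(c,'t6.png');np.savez('t6.npz',**{k:np.array(c[k]) for k in c})
print('flat',comp(c,.507,.017,.068,.085)); print('btm',comp(c,.53,0,.038,.049))
```

```text
t 11.55 tcp [630.4 257.2 255.8] yaw -179.32 tilt [ 0.0001 -0.0009] F [ 1.   0.1 -0.8] w 87.2 q [ 0.1   0.62 -0.86  1.31  0.46  1.42  0.85]
{'n': 11181, 'rect': array([544.9, 259. ]), 'size': array([143.7,  64.2]), 'ang': 0.6, 'pctr': array([545. , 258.9]), 'psize': array([142.7,  63.2]), 'z': 43.5}
{'n': 4946, 'rect': array([544.9, 259. ]), 'size': array([143.7,  64.2]), 'ang': 0.6, 'pctr': array([545. , 258.9]), 'psize': array([143.1,  63.6]), 'z': 31.3}
flat {'n': 447, 'rect': array([555.6, -18.3]), 'size': array([64. , 41.2]), 'ang': 52.42, 'pctr': array([556.1, -18.6]), 'psize': array([63.2, 39.9]), 'z': 75.9}
btm {'n': 164, 'rect': array([583.8, -39.8]), 'size': array([63.7, 15.4]), 'ang': 53.18, 'pctr': array([583.6, -39.9]), 'psize': array([62.7, 15.1]), 'z': 43.8}
```

View pics/w6.png

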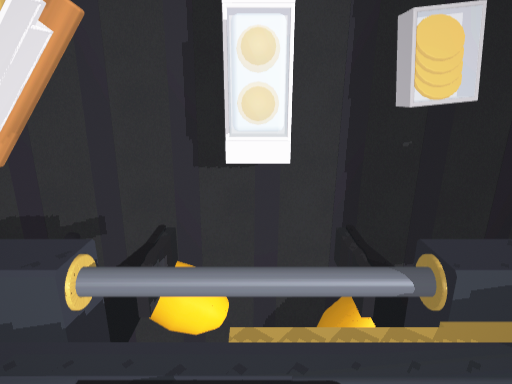

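View pics/t6.png

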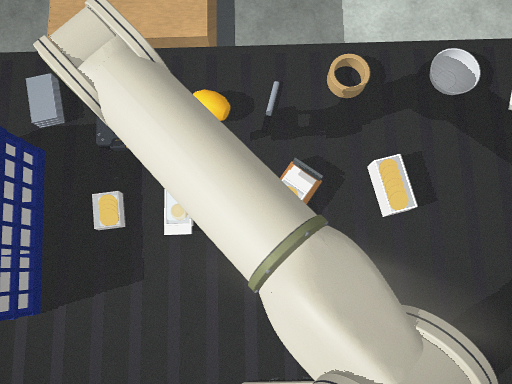

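Run:
```python
from h import *
to(534.7,258.9,75,180.6)
```

```text
row x,y,z [0.0959 0.0026 0.181 ] rx,ry,rz [-0.0001  0.0001  0.0003]
```

>>> {"fn": "drive_tool", "kwargs": {
  "plan": [
    {"rx": 0,"ry": 0,"rz": 0,"x": 0.045,"y": 0.001,"z": 0.01,"fingers": 1},
    {"rx": 0,"ry": 0,"rz": 0,"x": 0.09,"y": 0.0026,"z": 0.03,"fingers": 1},
    {"rx": 0,"ry": 0,"rz": 0,"x": 0.0959,"y": 0.0026,"z": 0.06,"fingers": 1},
    {"rx": 0,"ry": 0,"rz": 0,"x": 0.0959,"y": 0.0026,"z": 0.1,"fingers": 1},
    {"rx": 0,"ry": 0,"rz": 0,"x": 0.0959,"y": 0.0026,"z": 0.13,"fingers": 1},
    {"rx": 0,"ry": 0,"rz": 0,"x": 0.0959,"y": 0.0026,"z": 0.16,"fingers": 1},
    {"rx": 0,"ry": 0,"rz": 0,"x": 0.0959,"y": 0.0026,"z": 0.175,"fingers": 1},
    {"rx": 0,"ry": 0,"rz": 0,"x": 0.0959,"y": 0.0026,"z": 0.181,"fingers": 1},
    {"rx": 0,"ry": 0,"rz": 0,"x": 0.0959,"y": 0.0026,"z": 0.181,"fingers": 1},
    {"rx": 0,"ry": 0,"rz": 0,"x": 0.0959,"y": 0.0026,"z": 0.181,"fingers": 1}
  ]
}}

```text
time: 12.9
ee_pos: [0.535, 0.2602, 0.0759]
eef_rot: [-0.007, 1.0, 0.0, 0.001]
ft_force: [0.1, -0.4, -0.9]
width: 0.0869
```

Run:
```python
from h import *
st();to(534.7,258.9,75,180.6)
```

```text
t 12.9 tcp [535.  260.2  75.9] yaw -179.24 tilt [0.0015 0.0005] F [ 0.1 -0.4 -0.9] w 86.9 q [ 0.12  0.63 -0.83  1.72  0.54  1.03  0.68]
row x,y,z [ 0.0003 -0.0012  0.0009] rx,ry,rz [0.0001 0.0002 0.0004]
```

>>> {"fn": "drive_tool", "kwargs": {
  "plan": [
    {"rx": 0,"ry": 0,"rz": 0.0004,"x": 0.0003,"y": -0.001,"z": 0.0005,"fingers": 0.8},
    {"rx": 0,"ry": 0,"rz": 0.0004,"x": 0.0003,"y": -0.001,"z": 0.0005,"fingers": 0.5},
    {"rx": 0,"ry": 0,"rz": 0.0004,"x": 0.0003,"y": -0.001,"z": 0.0005,"fingers": 0.5},
    {"rx": 0,"ry": 0,"rz": 0.0004,"x": 0.0003,"y": -0.001,"z": 0.0005,"fingers": 0.5},
    {"rx": 0,"ry": 0,"rz": 0.0004,"x": 0.0003,"y": -0.001,"z": 0.0005,"fingers": 0.5}
  ],
  "squeeze": 25
}}

```text
time: 13.52
ee_pos: [0.5342, 0.2588, 0.0745]
eef_rot: [-0.005, 1.0, -0.0, 0.0]
ft_force: [-0.5, -0.6, 2.1]
width: 0.0637
```

Run:
```python
from h import *
st()
```

```text
t 13.53 tcp [534.2 258.8  74.5] yaw -179.38 tilt [ 0.0002 -0.0003] F [-0.5 -0.6  2.1] w 63.7 q [ 0.12  0.63 -0.83  1.72  0.54  1.03  0.68]
```

>>> {"fn": "drive_tool", "kwargs": {
  "plan": [
    {"rx": 0,"ry": 0,"rz": 0,"x": 0,"y": 0,"z": -0.02,"fingers": 0.5},
    {"rx": 0,"ry": 0,"rz": 0,"x": 0,"y": 0,"z": -0.05,"fingers": 0.5},
    {"rx": 0,"ry": 0,"rz": 0,"x": 0,"y": 0,"z": -0.09,"fingers": 0.5},
    {"rx": 0,"ry": 0,"rz": 0,"x": 0,"y": 0,"z": -0.13,"fingers": 0.5},
    {"rx": 0,"ry": 0,"rz": 0,"x": 0,"y": 0,"z": -0.165,"fingers": 0.5},
    {"rx": 0,"ry": 0,"rz": 0,"x": 0,"y": 0,"z": -0.165,"fingers": 0.5},
    {"rx": 0,"ry": 0,"rz": 0,"x": 0,"y": 0,"z": -0.165,"fingers": 0.5}
  ]
}}

```text
time: 14.4
ee_pos: [0.5339, 0.2587, 0.2391]
eef_rot: [-0.005, 1.0, -0.0, -0.0]
ft_force: [0.6, -0.8, -2.8]
width: 0.0637
```

Run:
```python
from h import *
st()
c=viewer.camera('wrist');save(c,'w7.png')
w=pts(c);s=monitor.read_state();p=s['ee_pos'][:2]*1000;M=R_.from_quat(s['eef_rot']).as_matrix()
d=w[...,:2]*1000-p;a=d@M[:2,0];l=d@-M[:2,1];z=w[...,2]*1000
m=(z>188)&(z<204)&(a>55);print(m.sum(),np.percentile(a[m],[50,99,99.9]),np.percentile(l[m],[.5,99.5]),np.median(z[m]))
to(676.8,-111.3,241,143.3)
```

```text
t 14.4 tcp [533.9 258.7 239.1] yaw -179.38 tilt [-0.0003 -0.0005] F [ 0.6 -0.8 -2.8] w 63.7 q [ 0.2   0.45 -0.94  1.58  0.38  1.3   0.79]
10228 [68.6282382  81.06170451 81.08889875] [-32.18324975  31.1393255 ] 196.04115592682365
row x,y,z [-0.139  -0.3714 -0.0024] rx,ry,rz [-2.000e-04 -1.000e-04  1.037e-01]
```

View pics/w7.png

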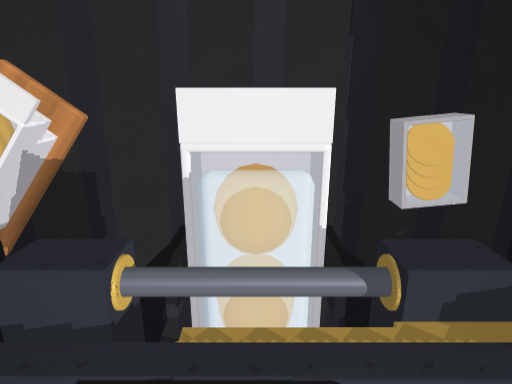

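>>> {"fn": "drive_tool", "kwargs": {
  "plan": [
    {"rx": 0,"ry": 0,"rz": 0.008,"x": -0.01,"y": -0.028,"z": 0,"fingers": 0.5},
    {"rx": 0,"ry": 0,"rz": 0.02,"x": -0.026,"y": -0.07,"z": 0,"fingers": 0.5},
    {"rx": 0,"ry": 0,"rz": 0.033,"x": -0.043,"y": -0.115,"z": -0.001,"fingers": 0.5},
    {"rx": 0,"ry": 0,"rz": 0.046,"x": -0.06,"y": -0.16,"z": -0.001,"fingers": 0.5},
    {"rx": 0,"ry": 0,"rz": 0.059,"x": -0.077,"y": -0.205,"z": -0.002,"fingers": 0.5},
    {"rx": 0,"ry": 0,"rz": 0.071,"x": -0.094,"y": -0.25,"z": -0.002,"fingers": 0.5},
    {"rx": 0,"ry": 0,"rz": 0.084,"x": -0.111,"y": -0.295,"z": -0.002,"fingers": 0.5},
    {"rx": 0,"ry": 0,"rz": 0.096,"x": -0.127,"y": -0.34,"z": -0.002,"fingers": 0.5},
    {"rx": 0,"ry": 0,"rz": 0.1037,"x": -0.139,"y": -0.3714,"z": -0.0024,"fingers": 0.5},
    {"rx": 0,"ry": 0,"rz": 0.1037,"x": -0.139,"y": -0.3714,"z": -0.0024,"fingers": 0.5},
    {"rx": 0,"ry": 0,"rz": 0.1037,"x": -0.139,"y": -0.3714,"z": -0.0024,"fingers": 0.5},
    {"rx": 0,"ry": 0,"rz": 0.1037,"x": -0.139,"y": -0.3714,"z": -0.0024,"fingers": 0.5}
  ]
}}

```text
time: 15.95
ee_pos: [0.6769, -0.1093, 0.2415]
eef_rot: [0.314, 0.95, 0.0, -0.0]
ft_force: [-0.1, 0.4, -0.9]
width: 0.0635
```

Run:
```python
from h import *
st()
c=viewer.camera('wrist');save(c,'w8.png')
print('btm',comp(c,.55,-.02,.038,.049,rad=.15));print('flat',comp(c,.52,0,.068,.084,rad=.15))
c=viewer.camera('top');save(c,'t8.png')
print('btm',comp(c,.53,0,.038,.049));print('flat',comp(c,.507,.017,.068,.084))
to(525.7,3.2,185,143.3)
```

```text
t 15.95 tcp [ 676.9 -109.3  241.5] yaw 143.43 tilt [-0.0006  0.0006] F [-0.1  0.4 -0.9] w 63.5 q [ 0.54  0.58 -0.67  1.32  0.36  1.36  0.81]
btm {'n': 2807, 'rect': array([580.9, -37.8]), 'size': array([64.1, 27.3]), 'ang': 53.05, 'pctr': array([580.9, -37.8]), 'psize': array([63.4, 26.8]), 'z': 43.4}
flat {'n': 2223, 'rect': array([568.3, -27.8]), 'size': array([64.2, 15.3]), 'ang': 53.54, 'pctr': array([568.4, -27.9]), 'psize': array([63.5, 14.9]), 'z': 75.3}
btm {'n': 163, 'rect': array([583.9, -39.8]), 'size': array([63.6, 15.5]), 'ang': 52.33, 'pctr': array([583.7, -40. ]), 'psize': array([62.9, 15.4]), 'z': 43.8}
flat {'n': 2027, 'rect': array([506.6,  18.4]), 'size': array([164.3,  64.1]), 'ang': -36.62, 'pctr': array([506.2,  18.6]), 'psize': array([162.3,  63.4]), 'z': 75.9}
row x,y,z [0.1889 0.0005 0.0568] rx,ry,rz [ 0.     -0.      0.0002]
```

View pics/t8.png

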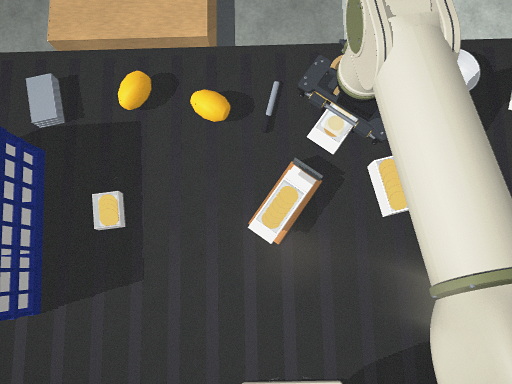

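>>> {"fn": "drive_tool", "kwargs": {
  "plan": [
    {"rx": 0,"ry": 0,"rz": 0,"x": 0.02,"y": 0,"z": 0,"fingers": 0.5},
    {"rx": 0,"ry": 0,"rz": 0.0002,"x": 0.06,"y": 0,"z": 0.01,"fingers": 0.5},
    {"rx": 0,"ry": 0,"rz": 0.0002,"x": 0.1,"y": 0,"z": 0.025,"fingers": 0.5},
    {"rx": 0,"ry": 0,"rz": 0.0002,"x": 0.14,"y": 0,"z": 0.04,"fingers": 0.5},
    {"rx": 0,"ry": 0,"rz": 0.0002,"x": 0.175,"y": 0.0005,"z": 0.05,"fingers": 0.5},
    {"rx": 0,"ry": 0,"rz": 0.0002,"x": 0.1889,"y": 0.0005,"z": 0.0568,"fingers": 0.5},
    {"rx": 0,"ry": 0,"rz": 0.0002,"x": 0.1889,"y": 0.0005,"z": 0.0568,"fingers": 0.5},
    {"rx": 0,"ry": 0,"rz": 0.0002,"x": 0.1889,"y": 0.0005,"z": 0.0568,"fingers": 0.5},
    {"rx": 0,"ry": 0,"rz": 0.0002,"x": 0.1889,"y": 0.0005,"z": 0.0568,"fingers": 0.5}
  ]
}}

```text
time: 17.18
ee_pos: [0.5269, 0.0017, 0.1852]
eef_rot: [0.316, 0.949, 0.0, 0.0]
ft_force: [-0.4, 0.3, -3.0]
width: 0.064
```

Run:
```python
from h import *
st();to(525.7,3.2,151,143.3)
```

```text
t 17.18 tcp [526.9   1.7 185.2] yaw 143.16 tilt [0.0007 0.0003] F [-0.4  0.3 -3. ] w 64.0 q [ 0.59  0.3  -0.78  1.82  0.23  1.12  0.66]
row x,y,z [0.0019 0.0005 0.0342] rx,ry,rz [ 0.0001  0.0001 -0.0004]
```

>>> {"fn": "drive_tool", "kwargs": {
  "plan": [
    {"rx": 0,"ry": 0,"rz": -0.0002,"x": 0.0015,"y": 0.0003,"z": 0.01,"fingers": 0.5},
    {"rx": 0,"ry": 0,"rz": -0.0002,"x": 0.0015,"y": 0.0003,"z": 0.02,"fingers": 0.5},
    {"rx": 0,"ry": 0,"rz": -0.0002,"x": 0.0015,"y": 0.0003,"z": 0.027,"fingers": 0.5},
    {"rx": 0,"ry": 0,"rz": -0.0002,"x": 0.0015,"y": 0.0003,"z": 0.031,"fingers": 0.5},
    {"rx": 0,"ry": 0,"rz": -0.0002,"x": 0.0015,"y": 0.0003,"z": 0.032,"fingers": 0.5},
    {"rx": 0,"ry": 0,"rz": -0.0002,"x": 0.0015,"y": 0.0003,"z": 0.032,"fingers": 0.5},
    {"rx": 0,"ry": 0,"rz": -0.0002,"x": 0.0015,"y": 0.0003,"z": 0.032,"fingers": 0.5},
    {"rx": 0,"ry": 0,"rz": -0.0002,"x": 0.0015,"y": 0.0003,"z": 0.032,"fingers": 0.5}
  ]
}}

```text
time: 18.18
ee_pos: [0.5251, 0.0034, 0.1531]
eef_rot: [0.315, 0.949, -0.0, 0.0]
ft_force: [0.5, 0.4, -1.9]
width: 0.0638
```

Run:
```python
from h import *
st();to(525.7,3.2,150.5,143.3)
```

```text
t 18.18 tcp [525.1   3.4 153.1] yaw 143.29 tilt [ 0.0004 -0.0002] F [ 0.5  0.4 -1.9] w 63.8 q [ 0.58  0.34 -0.77  1.85  0.27  1.06  0.63]
row x,y,z [-0.0006  0.0001  0.0026] rx,ry,rz [ 0.      0.0001 -0.    ]
```

>>> {"fn": "drive_tool", "kwargs": {
  "plan": [
    {"rx": 0,"ry": 0,"rz": 0,"x": -0.0006,"y": 0,"z": 0.001,"fingers": 0.5},
    {"rx": 0,"ry": 0,"rz": 0,"x": -0.0006,"y": 0,"z": 0.0018,"fingers": 0.5},
    {"rx": 0,"ry": 0,"rz": 0,"x": -0.0006,"y": 0,"z": 0.0024,"fingers": 0.5},
    {"rx": 0,"ry": 0,"rz": 0,"x": -0.0006,"y": 0,"z": 0.0024,"fingers": 0.5}
  ]
}}

```text
time: 18.68
ee_pos: [0.5255, 0.0032, 0.1505]
eef_rot: [0.315, 0.949, -0.0, 0.0]
ft_force: [0.0, 0.2, -1.2]
width: 0.0639
```

Run:
```python
from h import *
st()
```

```text
t 18.68 tcp [525.5   3.2 150.5] yaw 143.3 tilt [ 0. -0.] F [ 0.   0.2 -1.2] w 63.9 q [ 0.57  0.34 -0.77  1.85  0.27  1.05  0.63]
```

>>> {"fn": "drive_tool", "kwargs": {
  "plan": [
    {"rx": 0,"ry": 0,"rz": 0,"x": 0,"y": 0,"z": 0.0004,"fingers": 0.5},
    {"rx": 0,"ry": 0,"rz": 0,"x": 0,"y": 0,"z": 0.0004,"fingers": 0.5}
  ]
}}

```text
time: 18.92
ee_pos: [0.5255, 0.0031, 0.1504]
eef_rot: [0.315, 0.949, -0.0, 0.0]
ft_force: [-2.2, -0.2, 3.2]
width: 0.0638
```

Contact is light. Releasing and backing away.

>>> {"fn": "drive_tool", "kwargs": {
  "plan": [
    {"rx": 0,"ry": 0,"rz": 0,"x": 0,"y": 0,"z": 0,"fingers": 0.78},
    {"rx": 0,"ry": 0,"rz": 0,"x": 0,"y": 0,"z": 0,"fingers": 0.9},
    {"rx": 0,"ry": 0,"rz": 0,"x": 0,"y": 0,"z": 0,"fingers": 1},
    {"rx": 0,"ry": 0,"rz": 0,"x": 0,"y": 0,"z": 0,"fingers": 1},
    {"rx": 0,"ry": 0,"rz": 0,"x": 0,"y": 0,"z": -0.02,"fingers": 1},
    {"rx": 0,"ry": 0,"rz": 0,"x": 0,"y": 0,"z": -0.06,"fingers": 1},
    {"rx": 0,"ry": 0,"rz": 0,"x": 0,"y": 0,"z": -0.11,"fingers": 1},
    {"rx": 0,"ry": 0,"rz": 0,"x": -0.05,"y": 0,"z": -0.12,"fingers": 1},
    {"rx": 0,"ry": 0,"rz": 0,"x": -0.1,"y": 0,"z": -0.12,"fingers": 1},
    {"rx": 0,"ry": 0,"rz": 0,"x": -0.15,"y": 0,"z": -0.12,"fingers": 1},
    {"rx": 0,"ry": 0,"rz": 0,"x": -0.19,"y": 0,"z": -0.12,"fingers": 1},
    {"rx": 0,"ry": 0,"rz": 0,"x": -0.19,"y": 0,"z": -0.12,"fingers": 1}
  ]
}}

```text
time: 20.42
ee_pos: [0.679, -0.113, 0.2703]
eef_rot: [0.316, 0.949, 0.0, -0.0]
ft_force: [-0.4, 1.5, -0.4]
width: 0.0871
```

Run:
```python
from h import *
st()
c=viewer.camera('top');save(c,'t9.png')
print('top domed',comp(c,.525,.004,.1,.126,wht=False))
print('top flat',comp(c,.507,.017,.068,.084))
print('btm',comp(c,.53,0,.038,.049))
c=viewer.camera('scene');save(c,'s9.png')
```

```text
t 20.43 tcp [ 679.  -113.   270.3] yaw 143.1 tilt [0.0001 0.0006] F [-0.4  1.5 -0.4] w 87.1 q [ 0.55  0.57 -0.69  1.27  0.36  1.42  0.81]
top domed {'n': 2157, 'rect': array([524.6,   4.8]), 'size': array([165.2,  64.1]), 'ang': -36.74, 'pctr': array([524.1,   5. ]), 'psize': array([162.9,  63.3]), 'z': 110.2}
top flat {'n': 320, 'rect': array([450.4,  60.1]), 'size': array([63.9, 24.6]), 'ang': 53.24, 'pctr': array([450.5,  60.2]), 'psize': array([63.5, 24.6]), 'z': 76.0}
btm {'n': 1, 'rect': array([567.9, -67.7]), 'size': array([0., 0.]), 'ang': 0.0, 'pctr': array([567.9, -67.7]), 'psize': array([0., 0.]), 'z': 44.9}
```

View pics/t9.png

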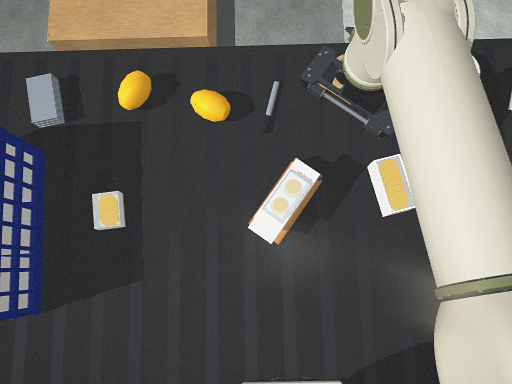

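View pics/s9.png

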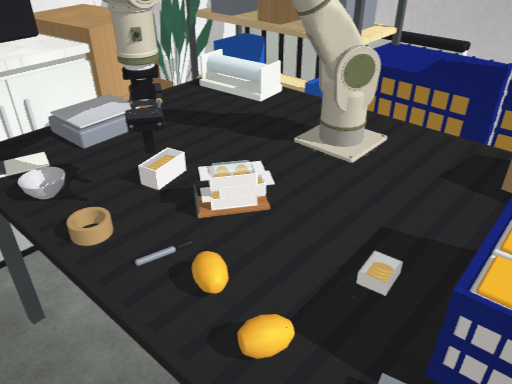

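The domed tray's top-view centre is within 1 mm of the bottom tray's, at the same yaw. The flat tray hasn't moved, so I'm handing in.

```bash
python3 -c "
from h import *
print(workorder.close_job())"
```

```text
the job is handed in; nothing more can be done
None
```

The stepped stack is built, and I handed the job in at about 20.5 s of the 64 s allowed. I laid the flat tray on the bottom tray, shifted one lip away from the stop. I then laid the domed tray straight above the bottom tray, let go and moved the arm clear.

Last checks:
- **Flat tray:** it is offset 22.1 mm from the bottom tray in both the wrist and top views (target 22 mm). Its far end was unmoved after the domed tray went on.
- **Domed tray:** its centre is within 1 mm of the bottom tray's, measured by the top camera, and its yaw is -36.7° for both. Its visible surfaces were at the expected heights.
- **Bottom tray:** it was still in place just before the domed tray went on. After that the domed tray hides it from the top camera, so I could not measure it again there. The final scene picture shows the stack standing on the stand.
- **Disagreements and forces:** the top camera's absolute positions differed from the wrist camera's by about 3 mm, so I placed by the wrist camera. The highest contact force I read was about 17 N, as the flat tray touched down.

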